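# Slide a box lid out over the shelf edge

### The job

On the low plywood shelf, slide the rectangular lid with your fingertips towards the robot until it sticks out over the shelf's front edge by 40 mm, square to that edge, so that the next person can get their fingers under it. Only push or drag it: do not pick it up, tip it or let it fall, and leave the round lid, the jar and everything else where they are. Finish with the hand clear of everything.

Things in the scene. Friction and masses are not known exactly. Their poses are not given: they have to be found in the camera images.
- shelf: Low fixed shelf standing on the work surface: a flat plywood deck 260 mm deep (its x) by 520 mm wide (its y) on steel posts, nothing above the deck. Origin on the work surface under the deck's centre; the deck's upper face is at z = 100 mm. Its own -x points roughly at the robot: the front edge is the long edge at x = -130 mm in its frame. Its place and yaw differ from run to run (yaw within about 0.25 rad).
- shelf_edge (a point): Middle of the shelf's front upper edge (x = -130 mm, y = 0, z = 100 mm in the shelf's frame); axes as the shelf's.
- lid: The rectangular lid to slide: flat grey plastic slab 110 mm deep (its x) by 150 mm wide (its y) and 10 mm thick, with low ribs 2 mm high drawn on top (look only, no contact), about 0.16 kg, loose on the deck. Origin at the centre of its flat underside. Its -x side is the one towards the robot and the front edge; it lies wholly on the deck at first, turned up to about 0.3 rad to the shelf, on the left or the right half. It slides under a push of a few newtons.
- lid_front_left (a point): Left corner of the lid's front side: x = -55 mm, y = +75 mm in the lid's frame, half way up its thickness.
- lid_front_right (a point): Right corner of the lid's front side: x = -55 mm, y = -75 mm in the lid's frame, half way up its thickness.
- round_lid: Round grey plastic lid, diameter 96 mm, 12 mm thick, lying on the other half of the deck. Origin at the centre of its underside. Leave alone.
- jar: Small closed glass jar, diameter 42 mm, 50 mm high, standing on the deck between the two lids near the back edge. Origin at the centre of its underside. Leave alone.
- wine_bottle: Green wine bottle, diameter 74 mm, 290 mm high, upright on the work surface at the left. Origin at the centre of its underside. Leave alone.
- mug: White mug, diameter 80 mm, 95 mm high, on the work surface at the left. Origin at the centre of its underside. Leave alone.
- can: Tin can with paper label, diameter 74 mm, 110 mm high, on the work surface at the right. Origin at the centre of its underside. Leave alone.
- tape_roll: Roll of packing tape lying flat, outer diameter 100 mm, 48 mm high, on the work surface at the right. Origin at the centre of its underside. Leave alone.
- screwdriver: Screwdriver lying on the work surface at the left, in front. About 200 mm long, its x along the shaft. Leave alone.
Mind the look-alikes: they are no part of the job. Leave any purple look-alike of the lid alone.

How it is judged:
At the end, for the whole second after the job is handed in: Both front corners of the rectangular lid lie 30 to 50 mm beyond the shelf's front edge (so it is square to it within about 0.13 rad), within the shelf's width; the lid lies flat on the deck at rest, and every other loose thing is within 20 mm of where it was (x of lid_front_left in the frame of shelf between -0.18 and -0.16 m and y of lid_front_left in the frame of shelf between -0.26 and 0.26 m and x of lid_front_right in the frame of shelf between -0.18 and -0.16 m and y of lid_front_right in the frame of shelf between -0.26 and 0.26 m and angle between lid's own z axis and vertical below 0.06 rad and z of lid in the frame of shelf between 0.094 and 0.106 m and linear speed of lid below 0.01 m/s and distance of each of round_lid, jar, wine_bottle, mug, can, tape_roll, screwdriver from where it was at the start of the episode below 0.02 m); the robot touches nothing.
It fails at once if the lid is lifted more than 12 mm off the deck (z of lid in the frame of shelf above 0.112 m).
It fails at once if the lid is tipped or falls off the shelf (angle between lid's own z axis and vertical above 0.2 rad or z of lid in the frame of shelf below 0.08 m).
It fails at once if another loose thing is moved by more than 20 mm (distance of any of round_lid, jar, wine_bottle, mug, can, tape_roll, screwdriver from where it was at the start of the episode above 0.02 m).
It also fails if it takes over 40 s, if anything falls off the work surface, if the arm or the gripper's body presses on something with over 40 N, if the wrist force passes 120 N, or if a joint passes its speed limit or range.

### The arm

A 6-joint arm with a two-finger parallel gripper is mounted at the origin on the work surface. World frame = base frame: x ahead of the robot, y to its left, z up, the work surface at z = 0. Lengths are in m, angles in rad, forces in N, time in s.
With the tool pointing down it reaches from about 0.275 to 0.725 m from the base axis. Payload 5.6 kg.
Tool frame: the origin (TCP) lies midway between the tips of the shut fingers; the grasp point (between the pads) lies 19 mm behind it; z points along the fingers, y is the line along which they close (so a half turn about z gives the same grasp; the last joint's range is limited). The gripper opens to 85 mm and grips with 20 to 120 N. Pads are 22 mm wide; open, the fingers measure 114 mm over their backs; the gripper's body (76 mm by 85 mm) begins 54 mm behind the grasp point. The pads swing forward as they close: fully open they stand 13 mm farther back than shut.
Start: joints at [1.546, 0.255, 0.108, 0, -1.424, -0.285], TCP at [0.168, 0.524, 0.231] pointing down, gripper open.
Joint ranges: [-2.95, 2.95], [-1.21, 1.97], [-1.09, 1.5], [-2.87, 1.71], [-2.94, -0.07], [-3.05, 3.05]. Speed limits (rad/s): [2.57, 2.57, 3.14, 3.14, 3.14, 3.14].

### API

Orientations are given as a rotation vector (axis times angle).
In Python, from plant import read_state, snapshot, hand_in gives the robot as it stands.
- The arm moves only by the tool drive_tool, never from a script. Its argument "commands" is a list of rows, each an object of numbers: "x", "y", "z": the shift along the tool's x, y, z in m; "ax", "ay", "az": the turn, a rotation vector about the tool's x, y, z in rad. In form: [{"x": .., "y": .., "z": .., "ax": .., "ay": .., "az": ..}, ...]. A call has exactly 10 rows; each row is the pose to reach, as a shift and turn from the pose commanded when the call began, along the tool's axes at that moment; what a row does not reach only later rows make up. A row lasts 1/12 s, in which the tool goes at most 41.7 mm and 7.16 degrees, less where a joint would pass 70% of its speed; a pose out of reach is approached as far as the arm can. A call with a gripper value outside its range is refused whole. "fingers" is the closure, from 0 (fully open) to 1 (shut), set as the call begins (left out, the last holds). The fingers move at their own pace and stop on an object; "force" is the grip in N (left out, the last holds). Time passes only in rows, so rows that repeat a pose let the fingers close, or fill a call up. It gives the time, the measured TCP pose, the force, the opening and the grip force at its end, in the units of the state.
- read_state(): the state, without advancing time (a new reading comes with each control period).
- snapshot(name): name is "scene" or "top" or "wrist"; returns a dict with "color" (400x640x3 uint8, red, green, blue), "fx", "fy", "cx", "cy" (pixels), "distortion" ([k1, k2, p1, p2, k3] as OpenCV has them; the pictures are not rectified), "world_from_camera" (4x4, takes a point from camera to world coordinates). Camera axes: x right, y up, looking along -z (the intrinsics and any distortion apply to the point x, -y, -z); pixel columns grow to the right and rows downward; lengths in m; the calibration is good to about 2 mm. A picture is of the moment at which its call begins. There is no depth.
- hand_in(): hands the job in; it is judged then, once.
The state is a dict: "time_s": time; "joints": joint angles; "joint_velocities": joint speeds; "effort": joint torques, N m; "position": TCP position; "eef_rot": TCP orientation; "force": force on the tool from outside, world axes, zero at the start; "wrist_torque": the same for the moment, N m; "finger_gap": opening from 0.0 (shut) to 1.0 (fully open); "grip_force": force on a finger pad.
Only numpy, scipy, OpenCV 4.12 (cv2) and the standard library are available. Lean on these libraries where they do the work, as an engineer would, in place of code of your own. Each camera call takes 0.05 s, during which the arm holds its last target. There are 200 camera calls.

## Working session

There is one attempt and no reset: what is moved stays moved. The work goes in short steps, Python scripts to look and compute and a tool call to move; the robot and the scene stay as the last step left them, time stands still between calls to the robot, and variables do not carry over. Pictures are saved under pics/ and viewed, at most 10 in all, crops included, and the job is handed in when it is done.

Besides the shell and the picture viewer there is one more tool, called after ">>>" as name(argument=value, ...) on one line, values as JSON. drive_tool: Moves the arm, as the interface text tells. Its arguments: {"type":"object","properties":{"commands":{"type":"array"},"fingers":{"type":"number"},"force":{"type":"number"}},"required":["commands"]}

```bash
mkdir -p pics; cat > h.py <<'E'
import numpy as np, cv2
from plant import read_state, snapshot, hand_in
def K(s): return np.array([[s["fx"],0,s["cx"]],[0,s["fy"],s["cy"]],[0,0,1.]])
def ray(s,uv):
    p=cv2.undistortPoints(np.array(uv,float).reshape(-1,1,2),K(s),np.array(s["distortion"],float)).reshape(-1,2)
    T=np.array(s["world_from_camera"]); d=np.c_[p[:,0],-p[:,1],-np.ones(len(p))]@T[:3,:3].T
    return T[:3,3],d
def onz(s,uv,z):
    o,d=ray(s,uv); return o+d*((z-o[2])/d[:,2])[:,None]
def tri(views):
    A=np.zeros((3,3));b=np.zeros(3)
    for s,uv in views:
        o,d=ray(s,[uv]); d=d[0]/np.linalg.norm(d[0]); M=np.eye(3)-np.outer(d,d); A+=M;b+=M@o
    return np.linalg.solve(A,b)
E
python3 - <<'E'
from h import *
import pickle
st=read_state(); print({k:np.round(v,3) for k,v in st.items()})
S={n:snapshot(n) for n in("top","scene")}
pickle.dump(S,open("s0.pkl","wb"))
for n in S: cv2.imwrite(f"pics/{n}0.png",S[n]["color"][:,:,::-1]); print(n,np.round(S[n]["world_from_camera"],3).tolist())
E
```

```text
{'time_s': np.float64(0.0), 'joints': array([ 1.546,  0.256,  0.107, -0.   , -1.424, -0.285]), 'joint_velocities': array([ 0.002, -0.001,  0.001,  0.001, -0.002,  0.002]), 'effort': array([ 1.0000e-03, -3.8663e+01,  2.3794e+01,  5.3650e+00, -6.0000e-03,
        0.0000e+00]), 'position': array([0.167, 0.523, 0.23 ]), 'eef_rot': array([ 3.102, -0.485, -0.   ]), 'force': array([ 0.021,  0.546, -0.386]), 'wrist_torque': array([0.049, 0.008, 0.044]), 'grip_force': np.float64(0.0), 'finger_gap': np.float64(1.003)}
top [[-0.026, 0.984, -0.179, 0.271], [-1.0, -0.024, 0.01, 0.023], [0.005, 0.179, 0.984, 1.302], [0.0, 0.0, 0.0, 1.0]]
scene [[-0.519, -0.653, 0.551, 1.174], [0.854, -0.386, 0.348, 0.417], [-0.015, 0.651, 0.759, 1.037], [0.0, 0.0, 0.0, 1.0]]
```

View pics/top0.png

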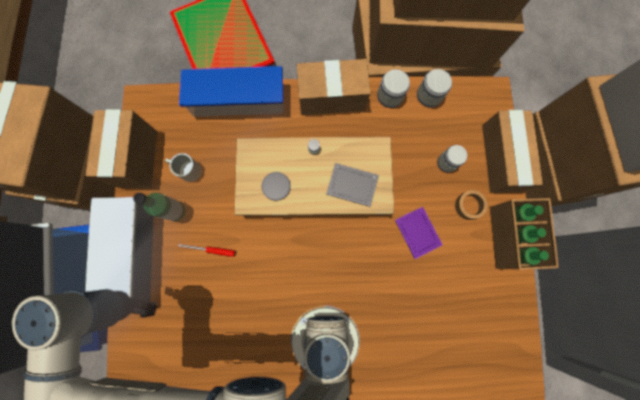

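View pics/scene0.png

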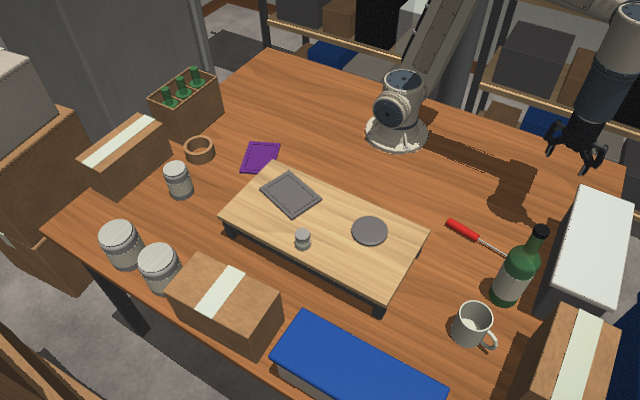

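The top view shows the lid at about (353,185), the round lid at (276,186), the jar at (314,147) and the deck spanning columns 236–392, rows 138–214. In the scene view the lid is at (291,193). The purple look-alike lies off the shelf.

```bash
cat >> h.py <<'E'
def lidmask(s):
    hsv=cv2.cvtColor(s["color"],cv2.COLOR_RGB2HSV)
    return ((hsv[:,:,1]<70)&(hsv[:,:,2]>40)).astype(np.uint8)
def lidbox(s,guess):
    m=cv2.morphologyEx(lidmask(s),cv2.MORPH_CLOSE,np.ones((3,3)))
    cs,_=cv2.findContours(m,cv2.RETR_EXTERNAL,cv2.CHAIN_APPROX_NONE)
    c=[c for c in cs if cv2.pointPolygonTest(c,guess,False)>=0][0]
    return c
def rect(P):
    (c,(w,h),a)=cv2.minAreaRect((P[:,:2]*1000).astype(np.float32)); return c,(w,h),a
def quad(c):
    q=cv2.approxPolyDP(cv2.convexHull(c),0.05*cv2.arcLength(c,True),True).reshape(-1,2); return q
E
python3 - <<'E'
from h import *
import pickle
S=pickle.load(open("s0.pkl","rb"))
for n,g,gr in(("top",(353,185),(276,186)),("scene",(291,193),(369,231))):
    s=S[n]; c=lidbox(s,g); P=onz(s,c.reshape(-1,2)+0.,.11)
    print(n,"lid",cv2.contourArea(c),rect(P)); q=quad(c); print(q.tolist(),np.round(onz(s,q,.11),4).tolist())
    c2=lidbox(s,gr); print("round",rect(onz(s,c2.reshape(-1,2)+0.,.112)))
    hsv=cv2.cvtColor(s["color"],cv2.COLOR_RGB2HSV)
    m=((hsv[:,:,2]>165)&(hsv[:,:,1]>60)&(hsv[:,:,0]>12)&(hsv[:,:,0]<30)).astype(np.uint8)
    cs,_=cv2.findContours(m,cv2.RETR_EXTERNAL,cv2.CHAIN_APPROX_NONE); c3=max(cs,key=cv2.contourArea)
    print("deck",cv2.contourArea(c3),rect(onz(s,c3.reshape(-1,2)+0.,.1)),quad(c3).tolist(),np.round(onz(s,quad(c3),.1),4).tolist())
E
```

```text
top lid 1401.0 ((510.29998779296875, -103.75016784667969), (148.28318786621094, 108.9285888671875), 72.59810638427734)
[[335, 164], [377, 175], [369, 205], [327, 194]] [[0.5799, -0.0498, 0.11], [0.5394, -0.1868, 0.11], [0.4404, -0.1553, 0.11], [0.48, -0.0203, 0.11]]
round ((510.5942687988281, 146.87586975097656), (88.29473114013672, 93.1843490600586), 89.32714080810547)
deck 46399.0 ((412.3703918457031, -81.2557373046875), (576.5166625976562, 1209.4061279296875), 0.5692989230155945) [[524, 195], [163, 284]] [[0.4618, -0.6855, 0.1], [0.203, 0.5108, 0.1]]
scene lid 1542.0 ((516.599365234375, -98.64372253417969), (152.55859375, 111.46256256103516), 72.43077087402344)
[[288, 170], [321, 198], [292, 219], [259, 189]] [[0.4425, -0.1551, 0.11], [0.4868, -0.0147, 0.11], [0.5899, -0.0428, 0.11], [0.5472, -0.1838, 0.11]]
round ((519.7000122070312, 151.50682067871094), (94.39295196533203, 94.20780944824219), 30.578290939331055)
deck 34183.0 ((454.398681640625, -29.71148681640625), (1100.2579345703125, 459.65850830078125), 89.96769714355469) [[169, 140], [531, 231]] [[0.5159, -0.5698, 0.1], [0.2955, 0.5205, 0.1]]
```

```bash
python3 - <<'E'
from h import *
import pickle
S=pickle.load(open("s0.pkl","rb"))
h=cv2.cvtColor(S["top"]["color"],cv2.COLOR_RGB2HSV)
print([h[r,250].tolist() for r in range(130,224,2)])
h2=cv2.cvtColor(S["scene"]["color"],cv2.COLOR_RGB2HSV)
print([h2[r,330].tolist() for r in range(165,212,3)])
for n,hh in(("top",h),("scene",h2)):
    s=S[n]
    m=((hh[:,:,0]>=14)&(hh[:,:,0]<30)&(hh[:,:,1]>60)&(hh[:,:,1]<150)&(hh[:,:,2]>150)).astype(np.uint8)
    m=cv2.morphologyEx(m,cv2.MORPH_OPEN,np.ones((3,3)))
    cs,_=cv2.findContours(m,cv2.RETR_EXTERNAL,cv2.CHAIN_APPROX_NONE); c=max(cs,key=cv2.contourArea)
    q=quad(c); print(n,cv2.contourArea(c),rect(onz(s,c.reshape(-1,2)+0.,.1)),q.tolist(),np.round(onz(s,q,.1),4).tolist())
E
```

```text
[[14, 162, 164], [13, 155, 161], [13, 158, 163], [14, 164, 165], [16, 130, 184], [17, 116, 206], [18, 118, 209], [18, 114, 213], [18, 119, 212], [18, 117, 214], [17, 116, 214], [19, 114, 215], [20, 113, 217], [19, 112, 218], [18, 116, 220], [19, 112, 219], [19, 112, 219], [18, 115, 219], [20, 113, 219], [22, 105, 216], [20, 106, 218], [20, 112, 219], [18, 113, 217], [18, 116, 213], [18, 118, 211], [18, 118, 208], [18, 116, 216], [19, 116, 220], [18, 119, 219], [18, 118, 217], [18, 117, 215], [20, 113, 215], [19, 118, 207], [19, 118, 208], [19, 120, 216], [18, 113, 218], [19, 113, 219], [20, 111, 220], [20, 111, 219], [18, 116, 214], [18, 114, 214], [18, 113, 216], [18, 117, 155], [15, 166, 77], [15, 185, 109], [14, 174, 164], [15, 184, 172]]
[[13, 150, 178], [13, 149, 175], [13, 153, 175], [13, 150, 179], [13, 151, 174], [13, 151, 166], [13, 152, 178], [17, 100, 214], [18, 98, 218], [18, 98, 218], [17, 103, 210], [19, 96, 222], [18, 99, 219], [18, 98, 221], [17, 102, 215], [17, 102, 203]]
top 11926.0 ((547.8985595703125, 22.641098022460938), (524.9970092773438, 261.84674072265625), 88.654296875) [[390, 137], [393, 212], [234, 212], [237, 138]] [[0.6726, -0.2404, 0.1], [0.4168, -0.2343, 0.1], [0.4296, 0.284, 0.1], [0.6816, 0.2779, 0.1]]
scene 14829.0 ((550.8973999023438, 24.228790283203125), (522.8741455078125, 262.37347412109375), 88.97223663330078) [[217, 213], [274, 160], [430, 231], [384, 304]] [[0.6714, -0.2371, 0.1], [0.4207, -0.222, 0.1], [0.4321, 0.2878, 0.1], [0.6852, 0.277, 0.1]]
```

```bash
python3 - <<'E'
from h import *
import pickle
S=pickle.load(open("s0.pkl","rb")); t,c=S["top"],S["scene"]
for n,a,b in(("lidFR",(369,205),(288,170)),("lidFL",(327,194),(321,198)),("lidBL",(335,164),(292,219)),("lidBR",(377,175),(259,189)),("deckFR",(393,212),(274,160)),("deckFL",(234,212),(430,231)),("deckBL",(237,138),(384,304)),("jar",(314,144),(302,233))):
    print(n,np.round(tri([(t,a),(c,b)]),4))
print(onz(t,[(183,215)],0), onz(t,[(156,203)],.29))
E
```

```text
lidFR [ 0.4409 -0.1559  0.108 ]
lidFL [ 0.481  -0.0196  0.1017]
lidBL [ 0.5825 -0.0497  0.0979]
lidBR [ 0.5415 -0.1887  0.1017]
deckFR [ 0.4156 -0.2319  0.0923]
deckFL [0.4297 0.2861 0.0962]
deckBL [0.6831 0.2776 0.0968]
jar [0.6379 0.0197 0.1463]
[[0.43619668 0.48805824 0.        ]] [[0.434621   0.46250648 0.29      ]]
```

>>> drive_tool(commands=[{"x":0.013,"y":0.015,"z":-0.002,"az":-0.03},{"x":0.04,"y":0.047,"z":-0.005,"az":-0.06},{"x":0.066,"y":0.08,"z":-0.01,"az":-0.09},{"x":0.092,"y":0.112,"z":-0.015,"az":-0.12},{"x":0.118,"y":0.143,"z":-0.02,"az":-0.15},{"x":0.144,"y":0.174,"z":-0.02,"az":-0.18},{"x":0.17,"y":0.205,"z":-0.02,"az":-0.21},{"x":0.196,"y":0.236,"z":-0.02,"az":-0.24},{"x":0.222,"y":0.267,"z":-0.02,"az":-0.27},{"x":0.248,"y":0.298,"z":-0.02,"az":-0.29}], fingers=0)

```text
validation failed for argument at $.co...
```

>>> drive_tool(commands=[{"x":0.013,"y":0.015,"z":-0.002,"ax":0,"ay":0,"az":-0.03},{"x":0.04,"y":0.047,"z":-0.005,"ax":0,"ay":0,"az":-0.06},{"x":0.066,"y":0.08,"z":-0.01,"ax":0,"ay":0,"az":-0.09},{"x":0.092,"y":0.112,"z":-0.015,"ax":0,"ay":0,"az":-0.12},{"x":0.118,"y":0.143,"z":-0.02,"ax":0,"ay":0,"az":-0.15},{"x":0.144,"y":0.174,"z":-0.02,"ax":0,"ay":0,"az":-0.18},{"x":0.17,"y":0.205,"z":-0.02,"ax":0,"ay":0,"az":-0.21},{"x":0.196,"y":0.236,"z":-0.02,"ax":0,"ay":0,"az":-0.24},{"x":0.222,"y":0.267,"z":-0.02,"ax":0,"ay":0,"az":-0.27},{"x":0.248,"y":0.298,"z":-0.02,"ax":0,"ay":0,"az":-0.29}], fingers=0)

```text
time_s: 0.93
position: [0.3128, 0.1624, 0.2512]
eef_rot: [-3.141, 0.027, -0.0]
force: [1.8, 0.7, 0.0]
finger_gap: 0.999
grip_force: 0.0
```

>>> drive_tool(commands=[{"x":0.02,"y":0.017,"z":0,"ax":0,"ay":0,"az":0},{"x":0.05,"y":0.041,"z":0,"ax":0,"ay":0,"az":0},{"x":0.082,"y":0.067,"z":0,"ax":0,"ay":0,"az":0},{"x":0.114,"y":0.094,"z":0,"ax":0,"ay":0,"az":0},{"x":0.146,"y":0.12,"z":0,"ax":0,"ay":0,"az":0},{"x":0.178,"y":0.146,"z":0,"ax":0,"ay":0,"az":0},{"x":0.21,"y":0.173,"z":0,"ax":0,"ay":0,"az":0},{"x":0.242,"y":0.199,"z":0,"ax":0,"ay":0,"az":0},{"x":0.274,"y":0.225,"z":0,"ax":0,"ay":0,"az":0},{"x":0.306,"y":0.251,"z":0,"ax":0,"ay":0,"az":0}])

```text
time_s: 1.77
position: [0.615, -0.0944, 0.2505]
eef_rot: [-3.141, 0.032, 0.002]
force: [1.2, 1.0, 1.2]
finger_gap: 1.002
grip_force: 0.0
```

```bash
python3 - <<'E'
from h import *
import pickle
st=read_state(); print({k:np.round(st[k],3) for k in("time_s","position","eef_rot","joints","force")})
s=snapshot("wrist"); pickle.dump(s,open("w1.pkl","wb")); print(np.round(s["world_from_camera"],3).tolist(),s["fx"])
cv2.imwrite("pics/w1.png",s["color"][:,:,::-1])
E
```

```text
{'time_s': np.float64(1.767), 'position': array([ 0.615, -0.094,  0.251]), 'eef_rot': array([-3.141e+00,  3.200e-02,  2.000e-03]), 'joints': array([ 0.098,  0.4  ,  0.362, -0.   , -1.534,  1.452]), 'force': array([1.244, 0.987, 1.191])}
[[-0.02, 0.95, 0.311, 0.694], [-1.0, -0.019, -0.007, -0.097], [-0.001, -0.311, 0.95, 0.394], [0.0, 0.0, 0.0, 1.0]] 299.66153888386197
```

View pics/w1.png

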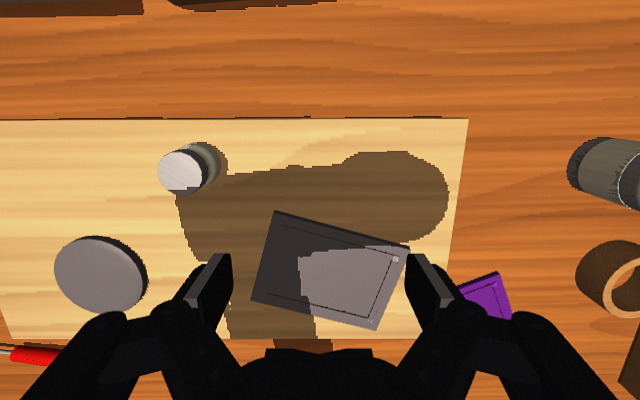

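The wrist view shows lid corners at BL (275,211), BR (410,247), FL (251,300) and FR (376,331). The deck's back edge is on row 118 and its front edge on row 338. The jar at (190,168) is clear to the left.

```bash
python3 - <<'E'
from h import *
import pickle
s=pickle.load(open("w1.pkl","rb"))
print(np.round(onz(s,[(275,211),(410,247),(251,300),(376,331)],.11),4))
print(np.round(onz(s,[(60,120),(460,118),(60,338),(240,338)],.1),4))
print("jar top",np.round(onz(s,[(180,172)],.15),3))
S=pickle.load(open("s0.pkl","rb"))
for n,a,b,c in(("BL",(275,211),(335,164),(292,219)),("BR",(410,247),(377,175),(259,189))): print(n,tri([(s,a),(S["top"],b),(S["scene"],c)]))
E
```

```text
[[ 0.5875 -0.0504  0.11  ]
 [ 0.5441 -0.19    0.11  ]
 [ 0.4813 -0.0165  0.11  ]
 [ 0.4355 -0.1586  0.11  ]]
[[ 0.6805  0.1505  0.1   ]
 [ 0.6745 -0.2306  0.1   ]
 [ 0.4229  0.2257  0.1   ]
 [ 0.4191  0.0048  0.1   ]]
jar top [[0.639 0.02  0.15 ]]
BL [ 0.58280179 -0.04919623  0.09835655]
BR [ 0.54111096 -0.18984478  0.10240648]
```

>>> drive_tool(commands=[{"x":0.006,"y":0.005,"z":0.015,"ax":0,"ay":0,"az":0},{"x":0.012,"y":0.01,"z":0.04,"ax":0,"ay":0,"az":0},{"x":0.012,"y":0.01,"z":0.065,"ax":0,"ay":0,"az":0},{"x":0.012,"y":0.01,"z":0.09,"ax":0,"ay":0,"az":0},{"x":0.012,"y":0.01,"z":0.11,"ax":0,"ay":0,"az":0},{"x":0.012,"y":0.01,"z":0.125,"ax":0,"ay":0,"az":0},{"x":0.012,"y":0.01,"z":0.135,"ax":0,"ay":0,"az":0},{"x":0.012,"y":0.01,"z":0.14,"ax":0,"ay":0,"az":0},{"x":0.012,"y":0.01,"z":0.145,"ax":0,"ay":0,"az":0},{"x":0.012,"y":0.01,"z":0.145,"ax":0,"ay":0,"az":0}])

```text
time_s: 2.65
position: [0.6257, -0.1027, 0.1059]
eef_rot: [-3.141, 0.031, 0.001]
force: [0.5, 0.1, 0.2]
finger_gap: 1.0
grip_force: 0.0
```

```bash
python3 - <<'E'
from h import *
import pickle
st=read_state(); print(np.round(st["position"],4))
s=snapshot("wrist"); pickle.dump(s,open("w2.pkl","wb"))
cv2.imwrite("pics/w2.png",s["color"][:,:,::-1])
E
```

```text
[ 0.6257 -0.1027  0.1059]
```

View pics/w2.png

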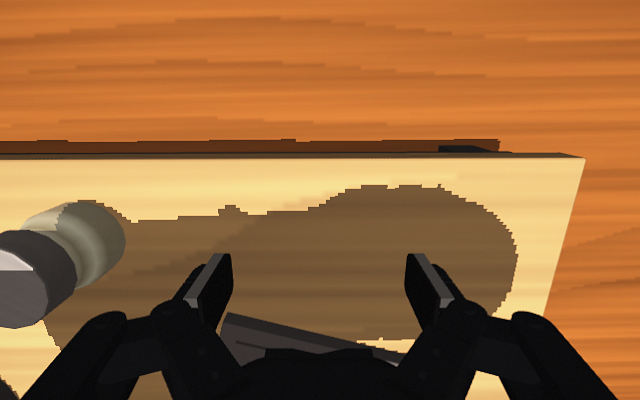

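The fingertips, at about (225,258) and (415,258), are over bare deck behind the lid's back edge (row ~315 on its left), and the jar at left is clear. I'll lower slowly to just above the deck.

>>> drive_tool(commands=[{"x":0,"y":0,"z":0.003,"ax":0,"ay":0,"az":0},{"x":0,"y":0,"z":0.006,"ax":0,"ay":0,"az":0},{"x":0,"y":0,"z":0.009,"ax":0,"ay":0,"az":0},{"x":0,"y":0,"z":0.011,"ax":0,"ay":0,"az":0},{"x":0,"y":0,"z":0.012,"ax":0,"ay":0,"az":0},{"x":0,"y":0,"z":0.013,"ax":0,"ay":0,"az":0},{"x":0,"y":0,"z":0.014,"ax":0,"ay":0,"az":0},{"x":0,"y":0,"z":0.015,"ax":0,"ay":0,"az":0},{"x":0,"y":0,"z":0.015,"ax":0,"ay":0,"az":0},{"x":0,"y":0,"z":0.015,"ax":0,"ay":0,"az":0}])

```text
time_s: 3.53
position: [0.6258, -0.1028, 0.0913]
eef_rot: [3.141, -0.031, -0.0]
force: [-1.3, 0.4, -0.1]
finger_gap: 0.999
grip_force: 0.0
```

>>> drive_tool(commands=[{"x":-0.004,"y":0,"z":0,"ax":0,"ay":0,"az":0},{"x":-0.01,"y":0,"z":0,"ax":0,"ay":0,"az":0},{"x":-0.016,"y":0,"z":0,"ax":0,"ay":0,"az":0},{"x":-0.022,"y":0,"z":0,"ax":0,"ay":0,"az":0},{"x":-0.028,"y":0,"z":0,"ax":0,"ay":0,"az":0},{"x":-0.033,"y":0,"z":0,"ax":0,"ay":0,"az":0},{"x":-0.038,"y":0,"z":0,"ax":0,"ay":0,"az":0},{"x":-0.043,"y":0,"z":0,"ax":0,"ay":0,"az":0},{"x":-0.048,"y":0,"z":0,"ax":0,"ay":0,"az":0},{"x":-0.05,"y":0,"z":0,"ax":0,"ay":0,"az":0}])

```text
time_s: 4.37
position: [0.5751, -0.1018, 0.0914]
eef_rot: [-3.141, 0.031, -0.0]
force: [0.9, 0.1, 0.3]
finger_gap: 0.999
grip_force: 0.3
```

```bash
python3 - <<'E'
from h import *
st=read_state(); print(np.round(st["position"],4),np.round(st["force"],1))
s=snapshot("top"); c=snapshot("scene")
a=cv2.resize(s["color"][120:230,220:410],None,fx=4,fy=4)[:,:,::-1]
cv2.imwrite("pics/t3.png",a)
b=cv2.resize(c["color"][120:320,200:440],None,fx=3,fy=3)[:,:,::-1]; cv2.imwrite("pics/c3.png",b)
E
```

```text
[ 0.5751 -0.1018  0.0914] [0.9 0.1 0.3]
```

View pics/c3.png

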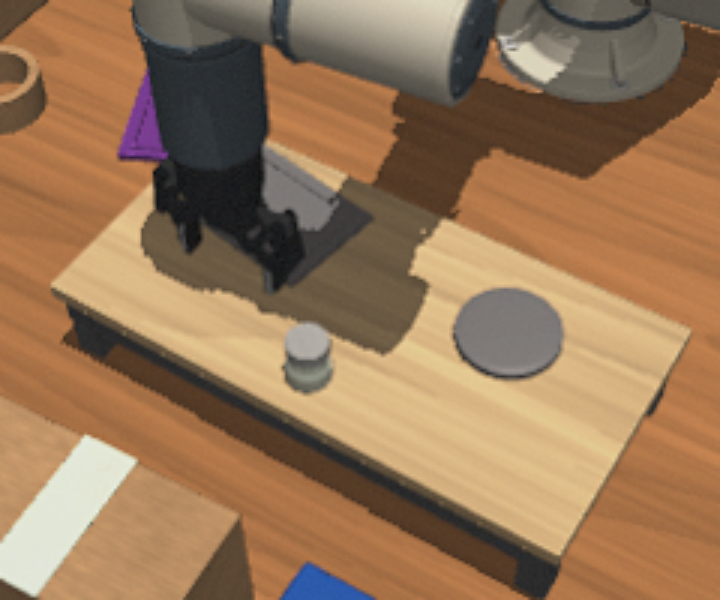

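The crop shows the left fingertip (280,280) pushing the lid's back edge near its left corner, with the lid turning square. The jar and the round lid haven't moved. I'll carry on.

>>> drive_tool(commands=[{"x":-0.004,"y":0,"z":0,"ax":0,"ay":0,"az":0},{"x":-0.009,"y":0,"z":0,"ax":0,"ay":0,"az":0},{"x":-0.014,"y":0,"z":0,"ax":0,"ay":0,"az":0},{"x":-0.019,"y":0,"z":0,"ax":0,"ay":0,"az":0},{"x":-0.024,"y":0,"z":0,"ax":0,"ay":0,"az":0},{"x":-0.029,"y":0,"z":0,"ax":0,"ay":0,"az":0},{"x":-0.034,"y":0,"z":0,"ax":0,"ay":0,"az":0},{"x":-0.039,"y":0,"z":0,"ax":0,"ay":0,"az":0},{"x":-0.043,"y":0,"z":0,"ax":0,"ay":0,"az":0},{"x":-0.045,"y":0,"z":0,"ax":0,"ay":0,"az":0}])

```text
time_s: 5.3
position: [0.5301, -0.101, 0.0913]
eef_rot: [-3.141, 0.031, 0.0]
force: [1.0, 0.1, -0.6]
finger_gap: 1.001
grip_force: 0.3
```

```bash
python3 - <<'E'
from h import *
import pickle
st=read_state(); print(np.round(st["position"],4),np.round(st["force"],1))
s=snapshot("top"); c=snapshot("scene"); w=snapshot("wrist"); pickle.dump((s,c,w),open("s4.pkl","wb"))
a=cv2.resize(s["color"][120:240,300:420],None,fx=3,fy=3); b=cv2.resize(c["color"][130:250,210:340],None,fx=3,fy=3)
cv2.imwrite("pics/m4.png",np.hstack([a,b])[:,:,::-1])
E
```

```text
[ 0.5301 -0.101   0.0913] [ 1.   0.1 -0.6]
```

View pics/m4.png

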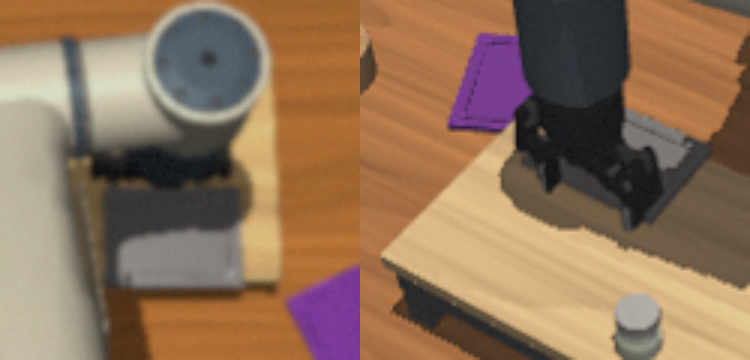

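The lid now looks square, with its front edge in the top view at about crop row 291 (full-image row 217, columns 336–380), just past the deck's front edge. Next I'll measure it.

```bash
cat >> h.py <<'E'
def frontedge(s,cols,top=True):
    g=cv2.cvtColor(s["color"],cv2.COLOR_RGB2HSV)[:,:,1].astype(int); out=[]
    for u in cols:
        for r in range(200,245):
            if g[r,u]<60 and g[r+1:r+4,u].min()>=60:
                a,b=g[r,u],g[r+2,u]; out.append((u,r+.5)); break
    return np.array(out,float)
E
python3 - <<'E'
from h import *
import pickle
s,c,w=pickle.load(open("s4.pkl","rb"))
h=cv2.cvtColor(s["color"],cv2.COLOR_RGB2HSV)
for u in(340,350,370,378): print(u,[h[r,u].tolist() for r in range(210,222)])
E=frontedge(s,range(338,380,3)); print(E.tolist()); P=onz(s,E,.105); print(np.round(P[[0,-1]],4),np.polyfit(P[:,1],P[:,0],1), P[:,0].mean())
S=pickle.load(open("s0.pkl","rb"))["top"]; hh=cv2.cvtColor(S["color"],cv2.COLOR_RGB2HSV)[:,:,2].astype(int)
# deck front edge: value falls half way to the shaded face
D=[]
for u in list(range(245,320,5))+list(range(380,390,3)):
    for r in range(205,222):
        if hh[r,u]<165: D.append((u,r-1+(hh[r-1,u]-165)/(hh[r-1,u]-hh[r,u]))); break
Q=onz(S,D,.1); k=np.polyfit(Q[:,1],Q[:,0],1); print("deck front",k,np.polyval(k,-.1),np.std(Q[:,0]-np.polyval(k,Q[:,1])))
E
```

```text
340 [[9, 14, 125], [18, 11, 117], [23, 9, 111], [6, 13, 99], [38, 12, 86], [12, 43, 77], [11, 108, 78], [14, 159, 77], [15, 170, 78], [14, 173, 78], [14, 188, 76], [13, 178, 79]]
350 [[10, 12, 133], [17, 13, 134], [15, 15, 139], [20, 11, 140], [10, 18, 131], [8, 26, 109], [15, 96, 82], [13, 147, 78], [16, 185, 80], [14, 178, 103], [15, 181, 138], [14, 182, 161]]
370 [[8, 15, 137], [12, 10, 130], [15, 12, 129], [15, 12, 127], [11, 16, 126], [12, 32, 104], [12, 94, 84], [12, 154, 76], [14, 177, 82], [15, 183, 103], [14, 179, 140], [14, 175, 165]]
378 [[13, 12, 144], [11, 14, 146], [7, 16, 141], [13, 17, 134], [14, 21, 133], [13, 28, 108], [10, 85, 87], [13, 152, 82], [14, 178, 83], [14, 170, 111], [14, 181, 145], [14, 176, 170]]
[[338.0, 214.5], [341.0, 215.5], [344.0, 215.5], [347.0, 215.5], [350.0, 215.5], [353.0, 215.5], [356.0, 215.5], [359.0, 215.5], [362.0, 215.5], [365.0, 215.5], [368.0, 215.5], [371.0, 215.5], [374.0, 215.5], [377.0, 215.5]]
[[ 0.4127 -0.054   0.105 ]
 [ 0.4061 -0.1804  0.105 ]] [0.03555994 0.41219991] 0.4080357154530743
deck front [0.01510184 0.41854286] 0.41703267399613686 0.00048024937122496833
```

Two estimates put the overhang at 8–10 mm: the top view, and the TCP position less the finger and lid depth. About 30 mm remains.

>>> drive_tool(commands=[{"x":-0.004,"y":0,"z":0,"ax":0,"ay":0,"az":0},{"x":-0.008,"y":0,"z":0,"ax":0,"ay":0,"az":0},{"x":-0.012,"y":0,"z":0,"ax":0,"ay":0,"az":0},{"x":-0.016,"y":0,"z":0,"ax":0,"ay":0,"az":0},{"x":-0.02,"y":0,"z":0,"ax":0,"ay":0,"az":0},{"x":-0.024,"y":0,"z":0,"ax":0,"ay":0,"az":0},{"x":-0.027,"y":0,"z":0,"ax":0,"ay":0,"az":0},{"x":-0.029,"y":0,"z":0,"ax":0,"ay":0,"az":0},{"x":-0.03,"y":0,"z":0,"ax":0,"ay":0,"az":0},{"x":-0.03,"y":0,"z":0,"ax":0,"ay":0,"az":0}])

```text
time_s: 6.28
position: [0.5004, -0.1004, 0.0913]
eef_rot: [-3.141, 0.031, 0.001]
force: [-0.4, -0.5, -0.3]
finger_gap: 0.999
grip_force: 0.0
```

>>> drive_tool(commands=[{"x":0.004,"y":0,"z":0,"ax":0,"ay":0,"az":0},{"x":0.012,"y":0,"z":0,"ax":0,"ay":0,"az":0},{"x":0.02,"y":0,"z":0,"ax":0,"ay":0,"az":0},{"x":0.03,"y":0,"z":0,"ax":0,"ay":0,"az":0},{"x":0.04,"y":0,"z":-0.01,"ax":0,"ay":0,"az":0},{"x":0.05,"y":0,"z":-0.03,"ax":0,"ay":0,"az":0},{"x":0.055,"y":0,"z":-0.06,"ax":0,"ay":0,"az":0},{"x":0.055,"y":0,"z":-0.09,"ax":0,"ay":0,"az":0},{"x":0.055,"y":0,"z":-0.12,"ax":0,"ay":0,"az":0},{"x":0.055,"y":0,"z":-0.14,"ax":0,"ay":0,"az":0}])

```text
time_s: 7.12
position: [0.5574, -0.1018, 0.2344]
eef_rot: [3.141, -0.031, 0.005]
force: [0.8, 0.6, 0.3]
finger_gap: 1.001
grip_force: 0.0
```

```bash
python3 - <<'E'
from h import *
import pickle
st=read_state(); print(np.round(st["position"],4),np.round(st["force"],1))
s=snapshot("top"); c=snapshot("scene"); w=snapshot("wrist"); pickle.dump((s,c,w),open("s5.pkl","wb"))
a=cv2.resize(s["color"][120:240,300:420],None,fx=3,fy=3); b=cv2.resize(c["color"][130:250,210:340],None,fx=3,fy=3)
cv2.imwrite("pics/m5.png",np.hstack([a,b])[:,:,::-1])
cv2.imwrite("pics/w5.png",w["color"][:,:,::-1])
E=frontedge(s,range(338,382,3)); print(E.tolist()); P=onz(s,E,.105); print(np.polyfit(P[:,1],P[:,0],1), P[:,0].mean())
E
```

```text
[ 0.5574 -0.1018  0.2344] [0.8 0.6 0.3]
[[338.0, 226.5], [341.0, 224.5], [344.0, 224.5], [347.0, 223.5], [350.0, 224.5], [353.0, 224.5], [356.0, 224.5], [359.0, 224.5], [362.0, 224.5], [365.0, 224.5], [368.0, 224.5], [371.0, 224.5], [374.0, 224.5], [377.0, 224.5], [380.0, 223.5]]
[0.00634909 0.37929406] 0.3785278639774353
```

View pics/m5.png

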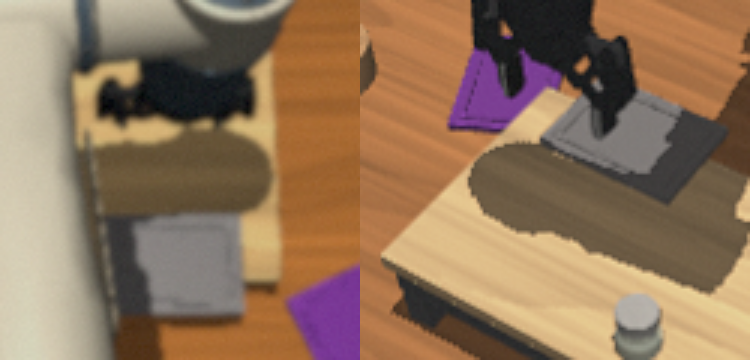

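View pics/w5.png

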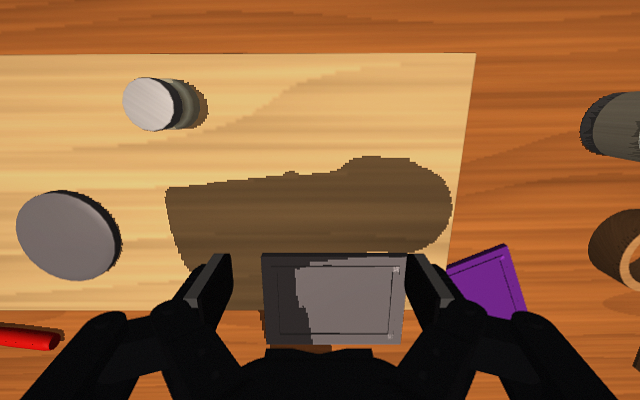

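The lid is square and flat. In the wrist view its front edge is on row ~344, its back edge on row ~254 and the deck's front edge on row ~310. The jar and the round lid are in place, and the hand is clear. I'll cross-check with the wrist view.

```bash
python3 - <<'E'
from h import *
import pickle
s,c,w=pickle.load(open("s5.pkl","rb"))
print(np.round(onz(w,[(268,343),(400,344),(262,255),(407,254)],.11),4)); print(np.round(onz(w,[(60,310),(160,310),(435,310)],.1),4))
g=(215,0)
for n,v,q in (("round top",s,(276,186)),("round scene",c,(369,231))):
    print(n,rect(onz(v,lidbox(v,q).reshape(-1,2)+0.,.112))[0])
E
```

```text
[[ 0.3812 -0.0427  0.11  ]
 [ 0.3769 -0.1903  0.11  ]
 [ 0.4911 -0.0445  0.11  ]
 [ 0.4893 -0.1902  0.11  ]]
[[ 0.4216  0.1884  0.1   ]
 [ 0.4196  0.0766  0.1   ]
 [ 0.4135 -0.2294  0.1   ]]
round top (568.296142578125, 131.1959228515625)
round scene (519.7000122070312, 151.50682067871094)
```

```bash
python3 -c "
from h import *
print(hand_in())"
```

```text
the job is handed in; nothing more can be done
None
```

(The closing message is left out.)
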